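Close the sole mould evenly

ROBOT

A 7-joint arm with a two-finger parallel gripper is mounted at the origin on the work surface. World frame = base frame: x ahead of the robot, y to its left, z up, the work surface at z = 0. Lengths are in mm, angles in rad, forces in N, time in s.
With the tool pointing down it reaches from about 400 to 900 mm from the base axis. Payload 5.5 kg.
Tool frame: the origin (TCP) lies at the very end of the fingers, on their centre line; the grasp point (between the pads) lies 19 mm behind it; x points along the fingers, z is the direction in which the jaws open and shut, and the axes are right-handed (so a half turn about x gives the same grasp; the last joint's range is limited). The gripper opens to 85 mm and grips with 20 to 120 N. Pads are 22 mm wide; open, the fingers measure 114 mm over their backs; the gripper's body (76 mm by 85 mm) begins 54 mm behind the grasp point. The pads swing forward as they close: fully open they stand 13 mm farther back than shut.
Start: joints at [-0.86, 0.501, -0.427, 1.55, 0.221, 1.138, -0.21], TCP at [281.403, 585.928, 231.31] pointing down, gripper open.
Joint ranges: [-2.88, 2.88], [-0.31, 2.03], [-1.54, 1.56], [0.2, 2.42], [-1.41, 4.55], [0.19, 2.02], [-2.57, 2.57]. Speed limits (rad/s): [2.57, 2.57, 3.14, 3.14, 3.14, 3.14, 3.14].

INTERFACE

Orientations are given as a rotation vector (axis times angle).
In Python, from cell import r gives the robot as it stands.
- The arm moves only by the tool step_arm, never from a script. Its argument "series" is text: rows parted by semicolons, each of 7 numbers parted by spaces: the turn, a rotation vector about the world's x, y, z in rad, then the shift along the world's x, y, z in mm, then the opening, from 0 (shut) to 1 (fully open). In form: ax ay az x y z grip; .... A call has 1 to 8 rows; each row shifts and turns the commanded pose from where the row before left it; what a row does not reach is not made up. A row lasts 1/12 s, in which the tool goes at most 41.7 mm and 7.16 degrees, less where a joint would pass 70% of its speed; a pose out of reach is approached as far as the arm can. A call with a gripper value outside its range is refused whole. The fingers move at their own pace and stop on an object; the grip force is fixed at half the most. Time passes only in rows, so rows that do not move let the fingers close. It gives the time, the measured TCP pose, the force and the opening at its end, in the units of the state.
- r.read_state(): the state, without advancing time (a new reading comes with each control period).
- r.grab_frame(name): name is "scene" or "side" or "wrist"; returns (picture, depth): 420x560x3 uint8, red, green, blue; 420x560 float32, mm along the optical axis (not along the pixel's ray), 0 where there is no reading.
- r.calibration(name): a dict with "intrinsics" (3x3 intrinsics, pixels), "dist" ([k1, k2, p1, p2, k3] as OpenCV has them; the pictures are not rectified), "camera_from_world" (4x4, takes a point from world to camera coordinates). Camera axes: x right, y up, looking along -z (the intrinsics and any distortion apply to the point x, -y, -z); pixel columns grow to the right and rows downward; lengths in mm; the calibration is good to about 2 mm. A picture is of the moment at which its call begins: read the wrist's pose just before it. calibration takes no time and is no camera call; for the wrist camera it gives the pose at the moment of the call.
- r.sign_off(): hands the job in, once; it reports no verdict.
Trained networks look in the newest picture that a camera, given by its name, has taken for a name from the list of things; names that differ only in an ending like _2 or _b are one class to them, and where a whole thing is asked for, a point or a joint stands for the part that bears it (a point fixed in the world has none). Each returns a list of dicts, best first, with "conf" (0 to 1); they miss things now and then, are a little off and sometimes report something else, mostly with a low value. They report only what shows in the picture. A call takes as long as a camera call.
- r.recognise(target, camera): "box" ([centre column, centre row, width, height] as shares, 0 to 1, of the picture: columns of its width, rows of its height, round what is visible of it).
The state is a dict: "time": time; "joints": joint angles; "dq": joint speeds; "joint_torque": joint torques, N m; "tool_pos": TCP position; "eef_rot": TCP orientation; "force": force on the tool from outside, world axes, zero at the start; "ft_torque": the same for the moment, N m; "gripper_width": opening from 0.0 (shut) to 1.0 (fully open).
Only numpy, scipy, OpenCV 4.12 (cv2) and the standard library are available. Lean on these libraries where they do the work, as an engineer would, in place of code of your own. Each camera call takes 0.05 s, during which the arm holds its last target.

TASK

Close the sole mould: pull its cover plate down onto the frame with the four T-handle nuts without letting it rock. Give every nut only a first bite to begin with, crosswise (one corner, then the one diagonally opposite, then the other two), then go over them again crosswise and tighten each one firmly but not too hard, so that the plate ends flat and fully home with all four nuts tight. Leave the other things on the bench alone.

Things in the scene. Friction and masses are not known exactly. Their poses are not given: they have to be found in the camera images.
- mould: Aluminium shoe-sole mould bolted to the bench: block 168 x 294 mm (long side along its y) on a 200 x 330 mm steel foot; flat frame top 62 mm above the bench. Origin: centre of its underside; z up. Four 10 mm steel studs stand at x = +-55 mm, y = +-118 mm, pass through cover and nuts and end 131 mm above the bench. Near / far below: its -x / +x side; left / right: its +y / -y side.
- cover: Flat aluminium cover plate, 164 x 290 x 14 mm, with a low sole shape, filler neck and vents along its middle (none over 17 mm high). Origin: centre of its underside; axes as the mould. It can only sink and rock on the studs. It starts level on a springy seal, underside 2.2 mm above the frame top; home, it meets the frame. A corner pulled down alone rocks it; over 0.0105 rad spoils the seal.
- nut_near_left: Black T-handle nut on the near left stud. Flat-sided bar 48 mm long (own x), 12 mm thick (own y), 22 mm high: hold it by the two flats. Origin: middle of the bar, on the stud's axis, z up. Below the bar a slim stem and a 26 mm steel washer, underside about 32 mm below the origin (up to 1 mm different from nut to nut). The stud's end sticks out up to 13 mm above the bar.
- nut_near_left_end (a point): The end of that nut's bar: 24 mm from its origin along its own x.
- nut_near_right: T-handle nut on the near right stud, like the first. Thread of every nut: clockwise seen from above lowers it, 14 mm a turn (2.2 mm per rad); it stays where it is left. Each starts 0.04 to 0.36 rad of turn clear of the plate. A turn of 0.7 rad (40 degrees) is a good first bite; 1.2 rad or more past touch, one nut alone rocks the plate too far.
- nut_near_right_end (a point): The end of that nut's bar: 24 mm from its origin along its own x.
- nut_far_left: T-handle nut on the far left stud, like the first. After a first bite of 0.7 rad, another 0.85 to 1.2 rad brings a nut home; where exactly can only be felt. Turning takes 0.1 to 0.25 N m until then, after that it goes hard, about 10 N m per rad as felt at the hand. Tight is 0.5 to 1.5 N m; more than 2.4 N m overloads the thread.
- nut_far_left_end (a point): The end of that nut's bar: 24 mm from its origin along its own x.
- nut_far_right: T-handle nut on the far right stud, like the first. A tight first pair of nuts presses over 25 N each; once all four are tight they share the load, some 20 N each.
- nut_far_right_end (a point): The end of that nut's bar: 24 mm from its origin along its own x.
- sole: Finished white cup sole, 206 mm, on the blue mat; a bystander, to be left alone. Origin: centre of its underside.
- cup_big: Clear mixing cup, 96 mm across, 110 mm high; a bystander, to be left alone. Origin: centre of its underside.
- cup_small: Clear mixing cup, 72 mm across, 75 mm high; a bystander, to be left alone. Origin: centre of its underside.
- brush: Glue brush with blue handle, lying flat; a bystander, to be left alone. Origin: centre of its underside.
- scraper: Scraper with black handle, lying flat; a bystander, to be left alone. Origin: centre of its underside.
- jar: White jar with black lid, 68 mm across, 90 mm high; a bystander, to be left alone. Origin: centre of its underside.
- mallet: Black-headed hammer with a wooden handle, lying flat; a bystander, to be left alone. Origin: centre of its underside.

How it is judged (in metres and radians):
On the way, in this order (a step that is already met when the one before it is completed fails the run):
1. two diagonally opposite nuts have had their first bite (drawn at least 0.4 mm past touching the resting plate) while the other two have not yet been turned (((z of nut_near_left in the frame of mould below 0.1091 m and z of nut_far_right in the frame of mould below 0.1094 m and distance of each of nut_near_right_end, nut_far_left_end from where it was at the start of the episode below 0.01 m) or (z of nut_near_right in the frame of mould below 0.1103 m and z of nut_far_left in the frame of mould below 0.1106 m and distance of each of nut_near_left_end, nut_far_right_end from where it was at the start of the episode below 0.01 m))), for 0.2 s.
2. all four nuts have had their first bite and none is tight yet (each under 25 N) (z of nut_near_left in the frame of mould below 0.1091 m and z of nut_near_right in the frame of mould below 0.1103 m and z of nut_far_left in the frame of mould below 0.1106 m and z of nut_far_right in the frame of mould below 0.1094 m and contact force between each of nut_near_left, nut_near_right, nut_far_left, nut_far_right and cover below 25 N), for 0.2 s.
3. in the second round two diagonally opposite nuts are tight (over 25 N each) while the other two are not yet (((contact force between each of nut_near_left, nut_far_right and cover above 25 N and contact force between each of nut_near_right, nut_far_left and cover below 25 N) or (contact force between each of nut_near_right, nut_far_left and cover above 25 N and contact force between each of nut_near_left, nut_far_right and cover below 25 N))), for 0.2 s.
At the end, for the whole second after the job is handed in: The cover lies fully home and flat (underside within 0.4 mm of the frame top, rocked less than 0.003 rad, at rest) and each of the four nuts presses on it with more than 14 N (contact force between each of nut_near_left, nut_near_right, nut_far_left, nut_far_right and cover above 14 N and z of cover in the frame of mould below 0.0624 m and angle between cover's own z axis and vertical below 0.003 rad and linear speed of cover below 0.01 m/s); the robot touches nothing.
It fails at once if the cover is rocked by more than 0.0105 rad (angle between cover's own z axis and vertical above 0.0105 rad).
It fails at once if a nut is overtightened (more than 2.4 N m: its bar twisted by over 0.08 rad against its hub) (angle between the x axis of nut_near_left_end and the x axis of nut_near_left, either way round above 0.08 rad or angle between the x axis of nut_near_right_end and the x axis of nut_near_right, either way round above 0.08 rad or angle between the x axis of nut_far_left_end and the x axis of nut_far_left, either way round above 0.08 rad or angle between the x axis of nut_far_right_end and the x axis of nut_far_right, either way round above 0.08 rad).
It fails at once if a bystander is shifted by more than 30 mm (distance of any of sole, cup_big, cup_small, brush, scraper, jar, mallet from where it was at the start of the episode above 0.03 m).
It also fails if it takes over 72 s, if anything falls off the work surface, if the arm or the gripper's body presses on something with over 40 N, if the wrist force passes 120 N, or if a joint passes its speed limit or range.

## Working session

There is one attempt and no reset: what is moved stays moved. The work goes in short steps, Python scripts to look and compute and a tool call to move; the robot and the scene stay as the last step left them, time stands still between calls to the robot, and variables do not carry over. Pictures are saved under pics/ and viewed, and the job is handed in when it is done.

Besides the shell and the picture viewer there is one more tool, called after "Call:" by a JSON object that holds its "op" and its "data", one argument or row to a line. step_arm: Moves the arm, as the interface text tells. Its arguments: {"type":"object","properties":{"series":{"type":"string"}},"required":["series"]}

```bash
ls; mkdir -p pics
cat > h.py <<'E'
import numpy as np,cv2
from cell import r
def save(n,img): cv2.imwrite('pics/%s.png'%n,cv2.cvtColor(img,cv2.COLOR_RGB2BGR))
def deproj(cal,u,v,d):
    K=np.array(cal['intrinsics'],float);D=np.array(cal['dist'],float)
    p=cv2.undistortPoints(np.array([[[u,v]]],float),K,D)[0,0]
    pc=np.array([p[0]*d,-p[1]*d,-d,1]);return (np.linalg.inv(np.array(cal['camera_from_world']))@pc)[:3]
def proj(cal,P):
    K=np.array(cal['intrinsics'],float);D=np.array(cal['dist'],float)
    P=np.atleast_2d(P);pc=(np.array(cal['camera_from_world'])@np.c_[P,np.ones(len(P))].T).T[:,:3]
    q=pc*[1,-1,-1];return cv2.projectPoints(q,np.zeros(3),np.zeros(3),K,D)[0][:,0]
E
python3 - <<'E'
from h import *
s=r.read_state();print(s)
for c in ['scene','side','wrist']:
    im,d=r.grab_frame(c);save(c+'0',im);np.save(c+'0.npy',d);cal=r.calibration(c);np.save(c+'0cal.npy',cal,allow_pickle=True);print(c,np.array(cal['camera_from_world']).round(3).tolist())
E
```

```text
pics
{'time': 0.0, 'joints': array([-0.85976363,  0.50183492, -0.42681254,  1.5514858 ,  0.2207841 ,
        1.13826799, -0.21029283]), 'dq': array([-0.00138804, -0.00013616, -0.00040948, -0.00111277,  0.0004931 ,
       -0.00098643, -0.000672  ]), 'joint_torque': array([-9.63808743e-04, -5.69510150e+01, -5.81668586e+00, -2.80934751e+01,
        1.05362400e-02,  1.19265847e-02,  1.71780141e-05]), 'tool_pos': array([281.17513186, 585.25878499, 230.25442528]), 'eef_rot': array([-0.87438276,  1.39009347,  0.87281339]), 'force': array([-0.4004342 , -0.1368977 , -0.38766053]), 'ft_torque': array([-0.00327974, -0.00695661, -0.00978267]), 'gripper_width': 1.0018584415131173}
scene [[-0.016, 1.0, -0.001, -10.097], [-0.642, -0.009, 0.767, 251.443], [0.767, 0.013, 0.642, -2102.261], [0.0, 0.0, 0.0, 1.0]]
side [[-1.0, -0.026, -0.016, 521.515], [0.004, -0.627, 0.779, -73.006], [-0.03, 0.778, 0.627, -1416.424], [0.0, 0.0, 0.0, 1.0]]
wrist [[0.433, 0.901, -0.0, -649.962], [-0.869, 0.417, -0.265, 35.102], [-0.239, 0.115, 0.964, -378.347], [0.0, 0.0, 0.0, 1.0]]
```

View pics/scene0.png

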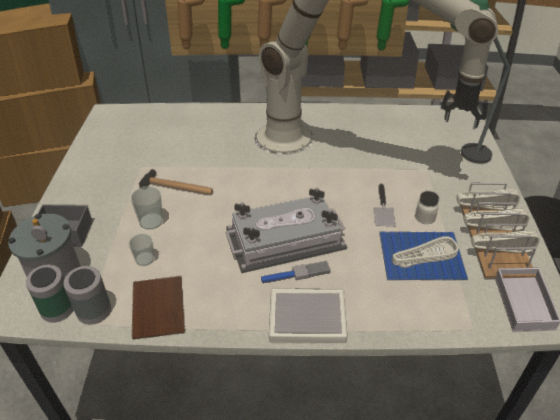

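View pics/side0.png

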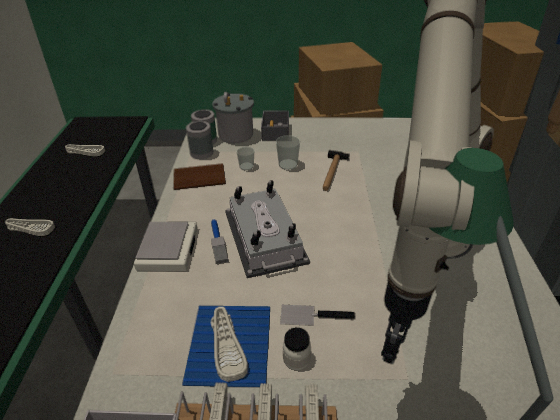

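View pics/wrist0.png

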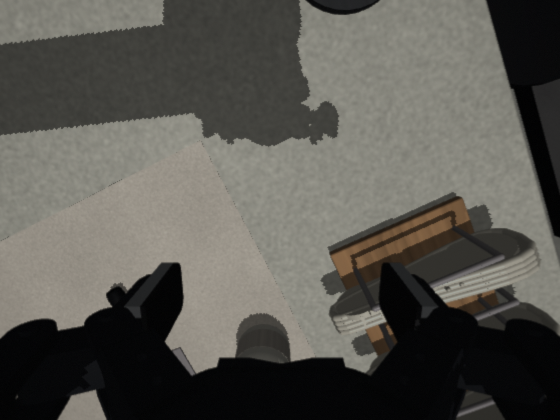

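Run:
```python
from h import *
for c in ['scene','side']:
    for n in ['mould','cover','nut_near_left','nut_near_right','nut_far_left','nut_far_right']:
        o=r.recognise(n,c)
        print(c,n,[(round(x['conf'],2),(np.array(x['box'])*[560,420,560,420]).round(1).tolist()) for x in o[:5]])
```

```text
scene mould [(0.68, [427.8, 208.5, 20.0, 30.2]), (0.58, [285.6, 230.0, 127.4, 88.5])]
scene cover [(0.55, [288.3, 223.4, 105.6, 53.6]), (0.24, [250.4, 233.6, 16.5, 12.5])]
scene nut_near_left [(0.42, [319.3, 195.8, 17.4, 16.8])]
scene nut_near_right [(0.62, [240.1, 211.0, 16.1, 15.1])]
scene nut_far_left [(0.51, [327.5, 216.8, 17.9, 18.7])]
scene nut_far_right [(0.71, [250.2, 236.5, 15.2, 13.4]), (0.65, [252.5, 233.1, 17.2, 8.5])]
side mould [(0.84, [270.0, 228.8, 82.7, 102.2]), (0.47, [298.3, 346.3, 32.1, 43.3])]
side cover [(0.58, [265.0, 222.1, 73.2, 68.0])]
side nut_near_left [(0.55, [246.9, 158.7, 14.6, 22.8]), (0.23, [220.8, 239.6, 16.5, 43.1])]
side nut_near_right [(0.57, [271.8, 188.7, 5.9, 15.1])]
side nut_far_left []
side nut_far_right [(0.47, [236.4, 195.1, 10.6, 17.3])]
```

The four nuts and the mould show in both fixed views. In the scene view they are near-left (319,196), far-left (328,217), near-right (240,211) and far-right (250,236). Next I turn these pixels into positions.

Run:
```python
from h import *
def cloud(c):
    d=np.load(c+'0.npy');cal=np.load(c+'0cal.npy',allow_pickle=True).item()
    K=np.array(cal['intrinsics'],float);D=np.array(cal['dist'],float)
    v,u=np.mgrid[:420,:560];p=cv2.undistortPoints(np.stack([u.ravel(),v.ravel()],1).astype(float)[:,None],K,D)[:,0]
    dd=d.ravel();pc=np.c_[p[:,0]*dd,-p[:,1]*dd,-dd,np.ones(len(dd))]
    P=(np.linalg.inv(np.array(cal['camera_from_world']))@pc.T).T[:,:3]
    return P[dd>0],np.array([u.ravel(),v.ravel()]).T[dd>0]
for c in ['scene','side']:
    P,_=cloud(c)
    m=(P[:,0]>350)&(P[:,0]<800)&(abs(P[:,1])<300)
    Q=P[m];
    cov=Q[(Q[:,2]>70)&(Q[:,2]<86)]
    # densest
    rect=cv2.minAreaRect(cov[:,:2].astype(np.float32));print(c,len(cov),rect,np.median(cov[:,2]))
    nut=Q[(Q[:,2]>102)&(Q[:,2]<140)]
    # restrict to the neighborhood
    nut=nut[(np.linalg.norm(nut[:,:2]-np.median(cov[:,:2],0),axis=1)<190)]
    K=4
    if len(nut)>8:
        _,l,cen=cv2.kmeans(nut[:,:2].astype(np.float32),4,None,(3,100,.01),20,cv2.KMEANS_PP_CENTERS)
        for k in range(4): q=nut[l[:,0]==k];print(len(q),q.mean(0).round(1),q.min(0).round(1),q.max(0).round(1))
```

```text
scene 3268 ((571.4020385742188, 15.930282592773438), (173.8314666748047, 292.9033508300781), 18.492507934570312) 78.43593385087877
117 [ 560.5 -113.6  116.3] [ 542.8 -137.4  103. ] [575.2 -91.5 133.4]
112 [486.3 110.  115.7] [466.   87.3 102.6] [496.  133.8 131.2]
120 [591.2 145.3 117.1] [571.4 123.8 102.7] [606.1 167.9 134.2]
123 [664.6 -79.  116.2] [ 645.4 -102.6  102.6] [674.9 -56.2 133.9]
side 2761 ((572.1436767578125, 15.564788818359375), (164.3619842529297, 297.9663391113281), 18.32710075378418) 79.14627224847402
82 [481.8 116.3 118.2] [471.   88.1 103.1] [491.6 135.4 134. ]
58 [ 556.  -106.8  119. ] [ 547.7 -136.5  104.3] [564.9 -87.9 131.3]
96 [585.7 149.7 118.6] [573.6 124.1 103. ] [597.8 170.  131. ]
74 [660.4 -72.9 117.4] [650.7 -99.5 102.9] [671.7 -53.5 133.2]
```

Run:
```python
from h import *
s=r.read_state();R=cv2.Rodrigues(np.array(s['eef_rot']))[0];print(s['time']);print(R.round(3))
cal=r.calibration('wrist');M=np.array(cal['camera_from_world']);c=-M[:3,:3].T@M[:3,3]
print('cam in tool',R.T@(c-s['tool_pos']),'look',R.T@(-M[2,:3]),'imgx',R.T@M[0,:3]); print(cal['intrinsics'])
# candidate: cam yaw same; center the mould: point at z=100 along optical axis for camera height
for tcpz in (230,300,350):
    cw=c+[0,0,tcpz-s['tool_pos'][2]];L=-M[2,:3];t=(110-cw[2])/L[2];print(tcpz,(cw+L*t)-s['tool_pos'],t)
```

```text
0.75
[[ 0.    -0.901  0.433]
 [ 0.     0.433  0.901]
 [-1.     0.     0.   ]]
cam in tool [-143.56561906   66.65450827    0.29760747] look [ 0.96418881 -0.26521284  0.00144644] imgx [-1.45066125e-03  1.79949776e-04  9.99998932e-01]
[[329.77535157   0.         280.68039909]
 [  0.         329.77535157 211.62095934]
 [  0.           0.           1.        ]]
230 [   5.56937906   -1.89612062 -121.36062184] 273.3547627067395
300 [  22.97256101  -10.13261465 -121.36062184] 345.9544223186983
350 [  35.40340525  -16.01582467 -121.36062184] 397.811322041526
```

Call:
{"op": "step_arm", "data": {
  "series": "0 0 -0.066 18 -34.4 3 1;0 0 -0.066 18 -34.4 3 1;0 0 -0.066 18 -34.4 3 1;0 0 -0.066 18 -34.4 3 1;0 0 -0.066 18 -34.4 3 1;0 0 -0.066 18 -34.4 3 1;0 0 -0.066 18 -34.4 3 1;0 0 -0.066 18 -34.4 3 1"
}}

```text
time: 1.42
tool_pos: [426.0, 309.0, 255.8]
eef_rot: [-0.463, 1.52, 0.464]
force: [1.7, 0.5, -0.1]
gripper_width: 0.999
```

Call:
{"op": "step_arm", "data": {
  "series": "0 0 -0.066 18 -34.4 3 1;0 0 -0.066 18 -34.4 3 1;0 0 -0.066 18 -34.4 3 1;0 0 -0.066 18 -34.4 3 1;0 0 -0.066 18 -34.4 3 1;0 0 -0.066 18 -34.4 3 1;0 0 -0.066 18 -34.4 3 1;0 0 -0.066 18 -34.4 3 1;"
}}

```text
time: 2.08
tool_pos: [570.0, 33.8, 279.9]
eef_rot: [-0.05, 1.569, 0.05]
force: [1.1, 1.6, -0.2]
gripper_width: 0.998
```

Call:
{"op": "step_arm", "data": {
  "series": "0 0 0 0 0 0 1;0 0 0 0 0 0 1;0 0 0 0 0 0 1"
}}

```text
time: 2.33
tool_pos: [569.1, 36.1, 279.1]
eef_rot: [-0.052, 1.571, 0.054]
force: [-0.8, 0.2, -0.6]
gripper_width: 1.001
```

Run:
```python
from h import *
s=r.read_state();print(s['time'],s['tool_pos'],s['joints'].round(2),s['dq'].round(3));R=cv2.Rodrigues(np.array(s['eef_rot']))[0];print(R.round(3))
cal=r.calibration('wrist');im,d=r.grab_frame('wrist');save('wrist1',im);np.save('wrist1.npy',d);np.save('wrist1cal.npy',cal,allow_pickle=True);np.save('wrist1im.npy',im)
```

```text
2.3333 [569.13076724  36.14949456 279.14908103] [-0.12  0.28  0.01  1.71 -0.    1.15 -0.04] [-0.023 -0.007 -0.027  0.013 -0.002  0.    -0.001]
[[-0.001 -0.067  0.998]
 [ 0.001  0.998  0.067]
 [-1.     0.001 -0.   ]]
```

View pics/wrist1.png

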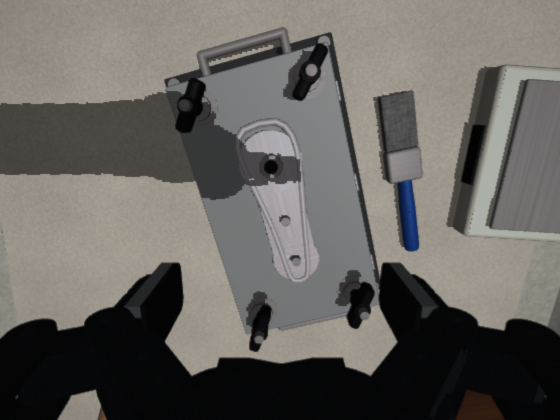

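The wrist view shows all four nuts clearly: near-left (190,105), far-left (312,72), near-right (260,327) and far-right (360,305). Next I measure the stud axes and bar angles.

```bash
cat > nuts.py <<'E'
from h import *
def cloud(d,cal):
    K=np.array(cal['intrinsics'],float);D=np.array(cal['dist'],float)
    v,u=np.mgrid[:420,:560];p=cv2.undistortPoints(np.stack([u.ravel(),v.ravel()],1).astype(float)[:,None],K,D)[:,0]
    dd=d.ravel();pc=np.c_[p[:,0]*dd,-p[:,1]*dd,-dd,np.ones(len(dd))]
    return (np.linalg.inv(np.array(cal['camera_from_world']))@pc.T).T[:,:3],dd>0
c0,yaw=np.array([571.8,15.7]),np.radians(18.4)
def studs(c=c0,y=yaw):
    R=np.array([[np.cos(y),-np.sin(y)],[np.sin(y),np.cos(y)]])
    return {n:c+R@np.array(v) for n,v in dict(NL=(-55,118),NR=(-55,-118),FL=(55,118),FR=(55,-118)).items()}
def analyse(d,cal,zlo=112,zhi=126):
    P,ok=cloud(d,cal)
    out={}
    for n,s in studs().items():
        near=ok&(np.hypot(*(P[:,:2]-s).T)<36)
        b=P[near&(P[:,2]>116)&(P[:,2]<126)]; t=P[near&(P[:,2]>127)&(P[:,2]<137)]
        a=P[near&(P[:,2]>100)]
        if len(b)<10: continue
        rect=cv2.minAreaRect(b[:,:2].astype(np.float32))
        w,h=rect[1];ang=rect[2] if w>h else rect[2]+90
        C=np.cov(b[:,:2].T);e,V=np.linalg.eigh(C);pa=np.degrees(np.arctan2(V[1,1],V[0,1]))%180
        out[n]=(rect[0],max(w,h),min(w,h),ang%180,pa)
        print(n,'pred',s.round(1),'rect c',np.round(rect[0],1),'LxW',round(max(w,h),1),round(min(w,h),1),'ang',round(ang%180,1),'pca',pa.round(1),'stud',(t.mean(0).round(1),t.max(0)[2].round(1),len(t)) if len(t) else None,'barz',np.percentile(b[:,2],[20,50,80]).round(1),len(b))
    return out
E
python3 - <<'E'
from nuts import *
d=np.load('wrist1.npy');cal=np.load('wrist1cal.npy',allow_pickle=True).item()
analyse(d,cal)
P,ok=cloud(d,cal)
q=P[ok&(P[:,2]>74)&(P[:,2]<82)&(abs(P[:,0]-572)<250)];print(cv2.minAreaRect(q[:,:2].astype(np.float32)),np.median(q[:,2]))
E
```

```text
NL pred [482.4 110.3] rect c [483.  111.1] LxW 47.6 17.4 ang 80.0 pca 72.0 stud (array([483.3, 111.3, 131.4]), np.float64(133.4), 124) barz [120.1 121.6 122.6] 747
NR pred [ 556.9 -113.6] rect c [ 557.1 -112.2] LxW 47.7 17.6 ang 85.0 pca 74.9 stud (array([ 557.1, -111.4,  131. ]), np.float64(133.0), 86) barz [120.6 122.3 123.1] 432
FL pred [586.7 145. ] rect c [587.1 145.5] LxW 47.2 17.0 ang 59.3 pca 66.9 stud (array([586.9, 145.4, 131.8]), np.float64(133.8), 127) barz [122.2 123.4 124.3] 771
FR pred [661.2 -78.9] rect c [661.2 -77.1] LxW 46.6 17.3 ang 65.7 pca 73.2 stud (array([660.7, -76.9, 130.9]), np.float64(133.3), 89) barz [119.8 121.5 122.5] 487
((572.0462036132812, 16.855789184570312), (164.25439453125, 289.71917724609375), 18.36594581604004) 79.08227507997674
```

Call:
{"op": "step_arm", "data": {
  "series": "0 0 -0.076 -17.2 15.1 -25.8 0.5;0 0 -0.076 -17.2 15.1 -25.8 0.5;0 0 -0.076 -17.2 15.1 -25.8 0.5;0 0 -0.076 -17.2 15.1 -25.8 0.5;0 0 -0.076 -17.2 15.1 -25.8 0.5;0 0 0 0 0 0 0.5;0 0 0 0 0 0 0.5;0 0 0 0 0 0 0.5"
}}

```text
time: 3.05
tool_pos: [483.7, 112.3, 150.9]
eef_rot: [0.243, 1.556, -0.242]
force: [-0.4, 0.1, -0.3]
gripper_width: 0.498
```

```bash
cat > st.py <<'E'
from h import *
s=r.read_state();R=cv2.Rodrigues(np.array(s['eef_rot']))[0]
print('t',round(s['time'],2),'tcp',s['tool_pos'].round(2),'jaw',np.degrees(np.arctan2(R[1,2],R[0,2])).round(2),'down',R[:,0].round(3),'F',s['force'].round(1),'T',s['ft_torque'].round(2),'w',round(s['gripper_width'],3),'q',s['joints'].round(2))
E
python3 st.py;python3 - <<'E'
from h import *
im,d=r.grab_frame('wrist');save('wrist2',im[100:420])
E
```

```text
t 3.05 tcp [483.67 112.31 150.89] jaw -17.72 down [ 0.001  0.    -1.   ] F [-0.4  0.1 -0.3] T [-0.02 -0.02 -0.02] w 0.498 q [-0.29  0.3   0.01  2.02 -0.    0.82 -0.59]
```

View pics/wrist2.png

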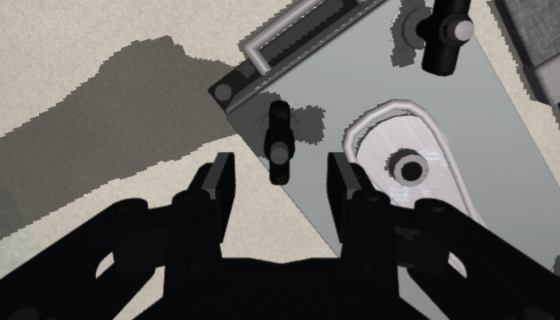

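The bar is aligned between the jaws in the wrist view (column 280, upright), so I descend and grip.

Call:
{"op": "step_arm", "data": {
  "series": "0 0 0 -0.7 -0.9 -28 0.5;0 0 0 0 0 -29 0.5;0 0 0 0 0 0 0.3;0 0 0 0 0 0 0;0 0 0 0 0 0 0;0 0 0 0 0 0 0"
}}

```text
time: 3.6
tool_pos: [482.2, 110.2, 94.3]
eef_rot: [0.246, 1.558, -0.246]
force: [-4.7, 0.3, -2.3]
gripper_width: 0.126
```

```bash
python3 st.py
```

```text
t 3.6 tcp [482.19 110.16  94.32] jaw -17.93 down [-0.001  0.    -1.   ] F [-4.7  0.3 -2.3] T [ 0.03  0.83 -0.02] w 0.126 q [-0.29  0.39  0.01  2.06 -0.01  0.7  -0.59]
```

Call:
{"op": "step_arm", "data": {
  "series": "0 0 -0.117 -0.4 0 -0.26 0;0 0 -0.117 -0.3 0 -0.26 0;0 0 -0.117 0 0 -0.26 0;0 0 -0.117 0 0 -0.26 0;0 0 -0.117 0 0 -0.26 0;0 0 -0.117 0 0 -0.26 0;0 0 0 0 0 0 0;0 0 0 0 0 0 0"
}}

```text
time: 4.27
tool_pos: [481.9, 110.4, 92.7]
eef_rot: [0.788, 1.423, -0.788]
force: [-5.1, -0.8, 2.4]
gripper_width: 0.126
```

```bash
python3 st.py
```

```text
t 4.27 tcp [481.89 110.36  92.73] jaw -57.93 down [ 0.  0. -1.] F [-5.1 -0.8  2.4] T [-0.02  1.03 -0.02] w 0.126 q [-0.42  0.39  0.17  2.06 -0.1   0.69 -1.2 ]
```

Call:
{"op": "step_arm", "data": {
  "series": "0 0 0 0 0 0 0.5;0 0 0 0 0 0 0.5;0 0 0 0 0 0 0.5;0 0 0 0 0 30 0.5;0 0 0 0 0 32 0.5;0 0 0.1025 25.4 -26.9 0 0.5;0 0 0.1025 25.4 -26.9 0 0.5;0 0 0.1025 25.4 -26.9 0 0.5"
}}

```text
time: 4.93
tool_pos: [560.6, 29.3, 155.5]
eef_rot: [0.548, 1.497, -0.545]
force: [0.8, 0.4, -0.3]
gripper_width: 0.498
```

Call:
{"op": "step_arm", "data": {
  "series": "0 0 0.1025 25.4 -26.9 0 0.5;0 0 0.1025 25.4 -26.9 0 0.5;0 0 0.1025 25.4 -26.9 0 0.5;0 0 0.1025 25.4 -26.9 0 0.5;0 0 0 0 0 0 0.5;0 0 0 0 0 0 0.5;0 0 0 0 0 0 0.5"
}}

```text
time: 5.52
tool_pos: [659.7, -78.2, 153.4]
eef_rot: [0.235, 1.558, -0.234]
force: [-0.2, 0.8, 0.0]
gripper_width: 0.499
```

```bash
python3 st.py;python3 - <<'E'
from h import *
im,d=r.grab_frame('wrist');save('wrist3',im[100:420])
E
```

```text
t 5.52 tcp [659.74 -78.2  153.44] jaw -17.1 down [-0.     0.001 -1.   ] F [-0.2  0.8  0. ] T [-0.01  0.02 -0.01] w 0.499 q [ 0.01  0.57  0.1   1.59 -0.06  0.98 -0.17]
```

View pics/wrist3.png

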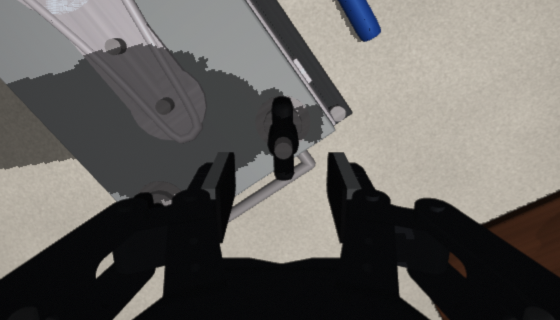

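The jaws are centred over the far-right nut (column about 283).

Call:
{"op": "step_arm", "data": {
  "series": "0 0 0 0.6 0.3 -30 0.5;0 0 0 0 0 -30 0.5;0 0 0 0 0 0 0.3;0 0 0 0 0 0 0;0 0 0 0 0 0 0;0 0 0 0 0 0 0"
}}

```text
time: 6.07
tool_pos: [661.4, -76.9, 94.5]
eef_rot: [0.233, 1.556, -0.232]
force: [4.5, -0.5, -11.0]
gripper_width: 0.127
```

```bash
python3 st.py
```

```text
t 6.07 tcp [661.41 -76.9   94.53] jaw -16.97 down [ 0.002  0.    -1.   ] F [  4.5  -0.5 -11. ] T [ 0.12 -0.94  0.07] w 0.127 q [ 0.01  0.64  0.09  1.62 -0.07  0.88 -0.17]
```

Call:
{"op": "step_arm", "data": {
  "series": "0 0 -0.117 0.4 0 -0.26 0;0 0 -0.117 0.3 0 -0.26 0;0 0 -0.117 0 0 -0.26 0;0 0 -0.117 0 0 -0.26 0;0 0 -0.117 0 0 -0.26 0;0 0 -0.117 0 0 -0.26 0;0 0 0 0 0 0 0;0 0 0 0 0 0 0"
}}

```text
time: 6.73
tool_pos: [662.5, -77.7, 93.1]
eef_rot: [0.779, 1.424, -0.778]
force: [5.9, -1.7, -12.3]
gripper_width: 0.125
```

```bash
python3 st.py
```

```text
t 6.73 tcp [662.49 -77.67  93.1 ] jaw -57.27 down [ 0.003 -0.001 -1.   ] F [  5.9  -1.7 -12.3] T [-0.25 -1.08  0.04] w 0.125 q [-0.11  0.65  0.26  1.63 -0.21  0.88 -0.77]
```

Call:
{"op": "step_arm", "data": {
  "series": "0 0 0 0 0 0 0.5;0 0 0 0 0 0 0.5;0 0 0 0 0 0 0.5;0 0 0 0 0 30 0.5;0 0 0 0 0 31 0.5;0 0 0.123 -17.5 -5.7 0 0.5;0 0 0.123 -17.5 -5.7 0 0.5;0 0 0.123 -17.5 -5.7 0 0.5"
}}

```text
time: 7.4
tool_pos: [608.9, -95.1, 155.2]
eef_rot: [0.489, 1.512, -0.488]
force: [0.1, -0.3, 0.6]
gripper_width: 0.503
```

Call:
{"op": "step_arm", "data": {
  "series": "0 0 0.123 -17.5 -5.7 0 0.5;0 0 0.123 -17.5 -5.7 0 0.5;0 0 0.123 -17.5 -5.7 0 0.5;0 0 0 0 0 0 0.5;0 0 0 0 0 0 0.5;0 0 0 0 0 0 0.5"
}}

```text
time: 7.9
tool_pos: [557.2, -112.0, 154.3]
eef_rot: [0.207, 1.559, -0.206]
force: [-0.4, 0.7, -0.0]
gripper_width: 0.5
```

```bash
python3 st.py;python3 - <<'E'
from h import *
im,d=r.grab_frame('wrist');save('wrist4',im[100:420])
E
```

```text
t 7.9 tcp [ 557.21 -111.97  154.3 ] jaw -15.09 down [ 0.002  0.    -1.   ] F [-0.4  0.7 -0. ] T [ 0.05 -0.03  0.04] w 0.5 q [ 0.05  0.41  0.13  1.85 -0.07  0.89 -0.05]
```

View pics/wrist4.png

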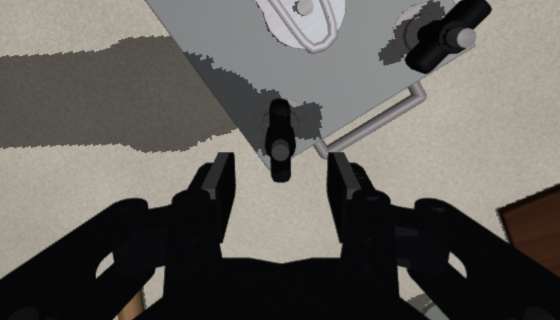

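The jaws are centred over near-right (column 281).

Call:
{"op": "step_arm", "data": {
  "series": "0 0 0 0 0 -30 0.5;0 0 0 0 0 -29.5 0.5;0 0 0 0 0 0 0.3;0 0 0 0 0 0 0;0 0 0 0 0 0 0;0 0 0 0 0 0 0"
}}

```text
time: 8.45
tool_pos: [556.9, -111.8, 94.2]
eef_rot: [0.205, 1.56, -0.205]
force: [3.7, 0.5, -10.9]
gripper_width: 0.131
```

```bash
python3 st.py
```

```text
t 8.45 tcp [ 556.9  -111.78   94.19] jaw -14.95 down [ 0.001 -0.    -1.   ] F [  3.7   0.5 -10.9] T [ 0.01 -0.51  0.13] w 0.131 q [ 0.06  0.5   0.12  1.88 -0.08  0.77 -0.04]
```

Call:
{"op": "step_arm", "data": {
  "series": "0 0 -0.117 0 0 -0.26 0;0 0 -0.117 0 0 -0.26 0;0 0 -0.117 0 0 -0.26 0;0 0 -0.117 0 0 -0.26 0;0 0 -0.117 0 0 -0.26 0;0 0 -0.117 0 0 -0.26 0;0 0 0 0 0 0 0;0 0 0 0 0 0 0"
}}

```text
time: 9.12
tool_pos: [557.8, -112.4, 92.8]
eef_rot: [0.752, 1.433, -0.751]
force: [4.3, -2.7, -13.7]
gripper_width: 0.128
```

```bash
python3 st.py
```

```text
t 9.12 tcp [ 557.85 -112.41   92.75] jaw -55.23 down [ 0.003 -0.001 -1.   ] F [  4.3  -2.7 -13.7] T [-0.32 -1.02  0.01] w 0.128 q [-0.08  0.51  0.29  1.89 -0.2   0.77 -0.64]
```

Call:
{"op": "step_arm", "data": {
  "series": "0 0 0 0 0 0 0.5;0 0 0 0 0 0 0.5;0 0 0 0 0 0 0.5;0 0 0 0 0 30 0.5;0 0 0 0 0 31 0.5;0 0 0.08 4.2 36.8 0 0.5;0 0 0.08 4.2 36.8 0 0.5;0 0 0.08 4.2 36.8 0 0.5"
}}

```text
time: 9.78
tool_pos: [569.8, -1.1, 155.3]
eef_rot: [0.566, 1.493, -0.563]
force: [0.4, 0.4, 0.3]
gripper_width: 0.502
```

Call:
{"op": "step_arm", "data": {
  "series": "0 0 0.08 4.2 36.8 0 0.5;0 0 0.08 4.2 36.8 0 0.5;0 0 0.08 4.2 36.8 0 0.5;0 0 0.08 4.2 36.8 0 0.5;0 0 0 0 0 0 0.5;0 0 0 0 0 0 0.5;0 0 0 0 0 0 0.5"
}}

```text
time: 10.37
tool_pos: [585.7, 145.3, 153.8]
eef_rot: [0.316, 1.547, -0.317]
force: [-0.2, -1.1, -0.0]
gripper_width: 0.5
```

```bash
python3 st.py;python3 - <<'E'
from h import *
im,d=r.grab_frame('wrist');save('wrist5',im[100:420])
E
```

```text
t 10.37 tcp [585.69 145.26 153.75] jaw -23.13 down [ 0.001 -0.    -1.   ] F [-0.2 -1.1 -0. ] T [-0.02 -0.01  0.01] w 0.5 q [-0.38  0.47  0.12  1.76 -0.07  0.92 -0.63]
```

View pics/wrist5.png

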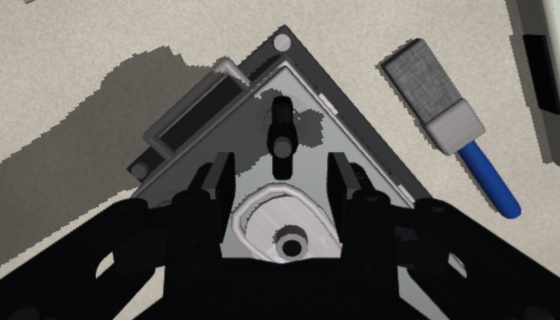

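The jaws are centred over far-left (column 282).

Call:
{"op": "step_arm", "data": {
  "series": "0 0 0 0.8 0.4 -30 0.5;0 0 0 0 0 -29 0.5;0 0 0 0 0 0 0.3;0 0 0 0 0 0 0;0 0 0 0 0 0 0;0 0 0 0 0 0 0"
}}

```text
time: 10.92
tool_pos: [586.3, 144.4, 94.9]
eef_rot: [0.317, 1.547, -0.318]
force: [-1.1, -1.9, -5.0]
gripper_width: 0.13
```

```bash
python3 st.py
```

```text
t 10.92 tcp [586.29 144.43  94.94] jaw -23.2 down [-0.    -0.001 -1.   ] F [-1.1 -1.9 -5. ] T [-0.56  0.19  0.01] w 0.13 q [-0.37  0.55  0.12  1.79 -0.08  0.81 -0.62]
```

Call:
{"op": "step_arm", "data": {
  "series": "0 0 -0.117 0 0 -0.26 0;0 0 -0.117 0 0 -0.26 0;0 0 -0.117 0 0 -0.26 0;0 0 -0.117 0 0 -0.26 0;0 0 -0.117 0 0 -0.26 0;0 0 -0.117 0 0 -0.26 0;0 0 0 0 0 0 0;0 0 0 0 0 0 0"
}}

```text
time: 11.58
tool_pos: [585.9, 144.9, 93.3]
eef_rot: [0.857, 1.395, -0.859]
force: [-4.1, -4.4, 0.2]
gripper_width: 0.132
```

```bash
python3 st.py
```

```text
t 11.58 tcp [585.86 144.92  93.34] jaw -63.18 down [-0.001 -0.001 -1.   ] F [-4.1 -4.4  0.2] T [-0.86  0.82  0.01] w 0.132 q [-0.5   0.56  0.29  1.8  -0.21  0.81 -1.22]
```

All four first bites are done, about 40° each. I still hold far-left, so I start round 2 with it and read the torque as I go.

Call:
{"op": "step_arm", "data": {
  "series": "0 0 0 -0.5 -0.5 0 0;0 0 -0.1 0 0 -0.22 0;0 0 -0.1 0 0 -0.22 0;0 0 -0.1 0 0 -0.22 0;0 0 -0.1 0 0 -0.22 0;0 0 -0.1 0 0 -0.22 0;0 0 -0.1 0 0 -0.22 0;0 0 -0.1 0 0 -0.22 0"
}}

```text
time: 12.25
tool_pos: [585.8, 145.6, 92.0]
eef_rot: [1.381, 1.089, -1.38]
force: [-4.5, -2.4, 1.9]
gripper_width: 0.128
```

```bash
python3 st.py
```

```text
t 12.25 tcp [585.79 145.55  92.04] jaw -103.49 down [ 0.     0.001 -1.   ] F [-4.5 -2.4  1.9] T [-0.56  0.95  0.24] w 0.128 q [-0.63  0.59  0.46  1.8  -0.34  0.83 -1.81]
```

Call:
{"op": "step_arm", "data": {
  "series": "0 0 -0.05 0 0 -0.11 0;0 0 -0.05 0 0 -0.11 0;0 0 -0.05 0 0 -0.11 0"
}}

```text
time: 12.5
tool_pos: [585.8, 145.7, 91.8]
eef_rot: [1.486, 1.004, -1.485]
force: [-4.0, -1.7, 3.2]
gripper_width: 0.133
```

Call:
{"op": "step_arm", "data": {
  "series": "0 0 -0.04 0 0 -0.09 0;0 0 0 0 0 0 0"
}}

```text
time: 12.67
tool_pos: [585.8, 145.8, 91.6]
eef_rot: [1.514, 0.979, -1.513]
force: [-4.7, -1.7, 3.7]
gripper_width: 0.13
```

```bash
python3 st.py
```

```text
t 12.67 tcp [585.83 145.75  91.59] jaw -114.22 down [ 0.     0.001 -1.   ] F [-4.7 -1.7  3.7] T [-0.47  1.01 -0.04] w 0.13 q [-0.66  0.6   0.5   1.8  -0.38  0.83 -1.97]
```

Call:
{"op": "step_arm", "data": {
  "series": "0 0 -0.04 0 0 -0.09 0;0 0 -0.04 0 0 -0.09 0;0 0 0 0 0 0 0"
}}

```text
time: 12.92
tool_pos: [585.9, 145.9, 91.5]
eef_rot: [1.57, 0.929, -1.569]
force: [-4.0, -2.6, 4.4]
gripper_width: 0.127
```

```bash
python3 st.py
```

```text
t 12.92 tcp [585.88 145.85  91.48] jaw -118.79 down [ 0.     0.001 -1.   ] F [-4.  -2.6  4.4] T [-0.41  1.01  0.03] w 0.127 q [-0.68  0.61  0.52  1.8  -0.39  0.84 -2.04]
```

0.97 rad so far, and it is still free.

Call:
{"op": "step_arm", "data": {
  "series": "0 0 -0.04 0 0 -0.09 0;0 0 -0.04 0 0 -0.09 0;0 0 0 0 0 0 0"
}}

```text
time: 13.17
tool_pos: [585.9, 145.9, 91.3]
eef_rot: [1.625, 0.876, -1.623]
force: [-4.1, -1.4, 3.7]
gripper_width: 0.125
```

```bash
python3 st.py
```

```text
t 13.17 tcp [585.91 145.88  91.31] jaw -123.37 down [ 0.     0.001 -1.   ] F [-4.1 -1.4  3.7] T [-0.46  0.97 -0.06] w 0.125 q [-0.69  0.61  0.54  1.8  -0.41  0.84 -2.11]
```

Call:
{"op": "step_arm", "data": {
  "series": "0 0 -0.03 0 0 -0.07 0;0 0 -0.03 0 0 -0.07 0;0 0 0 0 0 0 0"
}}

```text
time: 13.42
tool_pos: [586.0, 145.9, 91.2]
eef_rot: [1.665, 0.835, -1.664]
force: [-4.7, -2.0, 4.0]
gripper_width: 0.127
```

```bash
python3 st.py
```

```text
t 13.42 tcp [585.95 145.91  91.24] jaw -126.78 down [ 0.     0.001 -1.   ] F [-4.7 -2.   4. ] T [-0.4   1.03  0.03] w 0.127 q [-0.7   0.61  0.56  1.8  -0.42  0.84 -2.16]
```

Call:
{"op": "step_arm", "data": {
  "series": "0 0 -0.03 0 0 -0.07 0;0 0 -0.03 0 0 -0.07 0"
}}

```text
time: 13.58
tool_pos: [586.0, 146.0, 91.2]
eef_rot: [1.705, 0.793, -1.703]
force: [-4.9, -2.2, 4.6]
gripper_width: 0.124
```

```bash
python3 st.py
```

```text
t 13.58 tcp [585.99 145.97  91.18] jaw -130.15 down [ 0.     0.001 -1.   ] F [-4.9 -2.2  4.6] T [-0.51  1.07  0.65] w 0.124 q [-0.71  0.62  0.57  1.8  -0.43  0.85 -2.2 ]
```

Call:
{"op": "step_arm", "data": {
  "series": "0 0 0 0 0 0 0"
}}

```text
time: 13.67
tool_pos: [586.0, 146.0, 91.2]
eef_rot: [1.705, 0.793, -1.703]
force: [-4.7, -1.4, 5.0]
gripper_width: 0.127
```

```bash
python3 st.py
```

```text
t 13.67 tcp [585.96 145.98  91.17] jaw -130.13 down [ 0.     0.001 -1.   ] F [-4.7 -1.4  5. ] T [-0.51  1.08  0.57] w 0.127 q [-0.71  0.62  0.57  1.8  -0.43  0.85 -2.2 ]
```

It is home: the torque holds at 0.57 N m with the hand at rest. A little more takes it to about 1 N m.

Call:
{"op": "step_arm", "data": {
  "series": "0 0 -0.02 0 0 -0.04 0;0 0 -0.025 0 0 -0.04 0;0 0 0 0 0 0 0"
}}

```text
time: 13.92
tool_pos: [586.0, 146.0, 91.1]
eef_rot: [1.733, 0.761, -1.732]
force: [-5.3, -2.5, 5.3]
gripper_width: 0.131
```

```bash
python3 st.py
```

```text
t 13.92 tcp [585.98 145.95  91.14] jaw -132.6 down [ 0.     0.001 -1.   ] F [-5.3 -2.5  5.3] T [-0.52  1.07  1.1 ] w 0.131 q [-0.72  0.62  0.58  1.8  -0.44  0.85 -2.24]
```

Call:
{"op": "step_arm", "data": {
  "series": "0 0 0 0 0 0 0.5;0 0 0 0 0 0 0.5;0 0 0 0 0 0 0.5;0 0 0 0 0 30 0.5;0 0 0 0 0 31 0.5;0 0 0.1228 -2.6 -23.4 0 0.5;0 0 0.1228 -2.6 -23.4 0 0.5;0 0 0.1228 -2.6 -23.4 0 0.5"
}}

```text
time: 14.58
tool_pos: [579.1, 75.6, 152.0]
eef_rot: [1.48, 1.008, -1.475]
force: [0.2, -0.9, 0.1]
gripper_width: 0.497
```

Call:
{"op": "step_arm", "data": {
  "series": "0 0 0.1228 -2.6 -23.4 0 0.5;0 0 0.1228 -2.6 -23.4 0 0.5;0 0 0.1228 -2.6 -23.4 0 0.5;0 0 0.1228 -2.6 -23.4 0 0.5;0 0 0.1228 -2.6 -23.4 0 0.5;0 0 0.1228 -2.6 -23.4 0 0.5;0 0 0.1228 -2.6 -23.4 0 0.5;0 0 0.1228 -2.6 -23.4 0 0.5"
}}

```text
time: 15.25
tool_pos: [557.9, -113.0, 151.4]
eef_rot: [0.751, 1.435, -0.75]
force: [-0.1, 1.0, 0.5]
gripper_width: 0.497
```

Call:
{"op": "step_arm", "data": {
  "series": "0 0 0 0 0 0 0.5;0 0 0 0 0 0 0.5;0 0 0 0 0 0 0.5"
}}

```text
time: 15.5
tool_pos: [557.8, -111.4, 151.1]
eef_rot: [0.758, 1.434, -0.756]
force: [-0.1, 0.6, -0.3]
gripper_width: 0.501
```

```bash
python3 st.py;python3 - <<'E'
from h import *
im,d=r.grab_frame('wrist');save('wrist6',im[100:420])
E
```

```text
t 15.5 tcp [ 557.79 -111.4   151.11] jaw -55.62 down [ 0.001  0.001 -1.   ] F [-0.1  0.6 -0.3] T [ 0.03 -0.01  0.  ] w 0.501 q [-0.14  0.43  0.37  1.85 -0.2   0.89 -0.65]
```

View pics/wrist6.png

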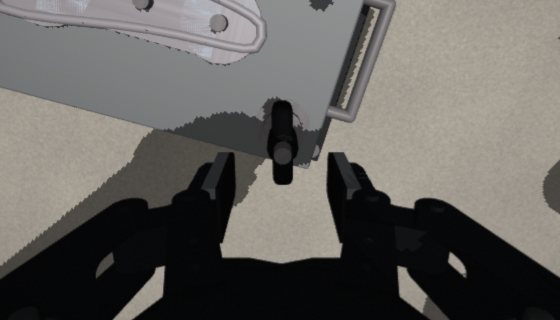

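Near-right is centred and its bar is aligned.

Call:
{"op": "step_arm", "data": {
  "series": "0 0 0 0 -0.8 -29 0.5;0 0 0 0 0 -29 0.5;0 0 0 0 0 0 0.3;0 0 0 0 0 0 0;0 0 0 0 0 0 0;0 0 0 0 0 0 0"
}}

```text
time: 16.05
tool_pos: [557.7, -112.5, 93.3]
eef_rot: [0.755, 1.434, -0.755]
force: [2.6, -1.4, -10.8]
gripper_width: 0.128
```

```bash
python3 st.py
```

```text
t 16.05 tcp [ 557.7  -112.51   93.3 ] jaw -55.51 down [ 0.001 -0.001 -1.   ] F [  2.6  -1.4 -10.8] T [-0.18 -0.53  0.09] w 0.128 q [-0.12  0.52  0.34  1.89 -0.24  0.78 -0.61]
```

Call:
{"op": "step_arm", "data": {
  "series": "0 0 -0.1 0 0 -0.22 0;0 0 -0.1 0 0 -0.22 0;0 0 -0.1 0 0 -0.22 0;0 0 -0.1 0 0 -0.22 0;0 0 -0.1 0 0 -0.22 0;0 0 -0.1 0 0 -0.22 0;0 0 -0.1 0 0 -0.22 0"
}}

```text
time: 16.63
tool_pos: [558.0, -113.4, 92.0]
eef_rot: [1.285, 1.156, -1.284]
force: [3.3, -3.7, -12.1]
gripper_width: 0.133
```

```bash
python3 st.py
```

```text
t 16.63 tcp [ 558.01 -113.44   92.03] jaw -95.91 down [ 0.002 -0.001 -1.   ] F [  3.3  -3.7 -12.1] T [-0.71 -0.52  0.29] w 0.133 q [-0.25  0.55  0.52  1.89 -0.37  0.79 -1.21]
```

Call:
{"op": "step_arm", "data": {
  "series": "0 0 -0.06 0 0 -0.13 0;0 0 -0.06 0 0 -0.13 0;0 0 -0.04 0 0 -0.09 0"
}}

```text
time: 16.88
tool_pos: [558.0, -113.7, 91.7]
eef_rot: [1.399, 1.071, -1.398]
force: [3.7, -3.9, -11.0]
gripper_width: 0.131
```

```bash
python3 st.py
```

```text
t 16.88 tcp [ 557.98 -113.69   91.7 ] jaw -104.99 down [ 0.002 -0.002 -1.   ] F [  3.7  -3.9 -11. ] T [-0.77 -0.43  0.32] w 0.131 q [-0.28  0.56  0.56  1.89 -0.4   0.8  -1.34]
```

Call:
{"op": "step_arm", "data": {
  "series": "0 0 -0.03 0 0 -0.07 0;0 0 -0.03 0 0 -0.07 0"
}}

```text
time: 17.05
tool_pos: [558.0, -113.8, 91.6]
eef_rot: [1.441, 1.038, -1.44]
force: [1.9, -3.9, -10.5]
gripper_width: 0.129
```

```bash
python3 st.py
```

```text
t 17.05 tcp [ 557.97 -113.76   91.61] jaw -108.34 down [ 0.002 -0.002 -1.   ] F [  1.9  -3.9 -10.5] T [-0.78 -0.51  0.28] w 0.129 q [-0.29  0.56  0.57  1.89 -0.41  0.8  -1.39]
```

Call:
{"op": "step_arm", "data": {
  "series": "0 0 -0.03 0 0 -0.07 0;0 0 -0.03 0 0 -0.07 0"
}}

```text
time: 17.22
tool_pos: [557.9, -113.8, 91.5]
eef_rot: [1.484, 1.002, -1.482]
force: [1.8, -4.9, -10.4]
gripper_width: 0.127
```

```bash
python3 st.py
```

```text
t 17.22 tcp [ 557.93 -113.82   91.49] jaw -111.8 down [ 0.002 -0.002 -1.   ] F [  1.8  -4.9 -10.4] T [-0.88 -0.49  0.31] w 0.127 q [-0.3   0.57  0.58  1.89 -0.42  0.8  -1.44]
```

0.98 rad so far, and it is still free.

Call:
{"op": "step_arm", "data": {
  "series": "0 0 -0.03 0 0 -0.07 0;0 0 -0.03 0 0 -0.07 0"
}}

```text
time: 17.38
tool_pos: [557.9, -113.9, 91.5]
eef_rot: [1.524, 0.966, -1.524]
force: [1.3, -5.1, -9.1]
gripper_width: 0.127
```

```bash
python3 st.py
```

```text
t 17.38 tcp [ 557.94 -113.89   91.47] jaw -115.15 down [ 0.002 -0.002 -1.   ] F [ 1.3 -5.1 -9.1] T [-0.99 -0.32  1.03] w 0.127 q [-0.31  0.57  0.6   1.89 -0.43  0.81 -1.49]
```

Call:
{"op": "step_arm", "data": {
  "series": "0 0 -0.015 0 0 -0.03 0;0 0 0 0 0 0 0"
}}

```text
time: 17.55
tool_pos: [557.9, -113.9, 91.5]
eef_rot: [1.533, 0.957, -1.533]
force: [1.4, -4.7, -8.5]
gripper_width: 0.128
```

```bash
python3 st.py
```

```text
t 17.55 tcp [ 557.95 -113.91   91.49] jaw -115.91 down [ 0.002 -0.002 -1.   ] F [ 1.4 -4.7 -8.5] T [-1.02 -0.29  1.1 ] w 0.128 q [-0.31  0.57  0.6   1.89 -0.44  0.81 -1.5 ]
```

Both nuts of the first pair are at 1.1 N m. Tightening near-right may have relaxed far-left, so I re-check far-left before going on.

Call:
{"op": "step_arm", "data": {
  "series": "0 0 0 0 0 0 0.5;0 0 0 0 0 0 0.5;0 0 0 0 0 0 0.5;0 0 0 0 0 30 0.5;0 0 0 0 0 32 0.5;0 0 -0.04 4 37.1 0 0.5;0 0 -0.04 4 37.1 0 0.5;0 0 -0.04 4 37.1 0 0.5"
}}

```text
time: 18.22
tool_pos: [570.3, -0.3, 154.5]
eef_rot: [1.625, 0.878, -1.618]
force: [-0.7, 0.4, 0.2]
gripper_width: 0.501
```

Call:
{"op": "step_arm", "data": {
  "series": "0 0 -0.04 4 37.1 0 0.5;0 0 -0.04 4 37.1 0 0.5;0 0 -0.04 4 37.1 0 0.5;0 0 -0.04 4 37.1 0 0.5;0 0 0 0 0 0 0.5;0 0 0 0 0 0 0.5;0 0 0 0 0 0 0.5"
}}

```text
time: 18.8
tool_pos: [585.3, 147.2, 153.1]
eef_rot: [1.726, 0.768, -1.725]
force: [-0.4, -0.6, -0.2]
gripper_width: 0.502
```

```bash
python3 st.py;python3 - <<'E'
from h import *
im,d=r.grab_frame('wrist');save('wrist7',im[100:420])
E
```

```text
t 18.8 tcp [585.28 147.18 153.07] jaw -131.99 down [ 0.001  0.    -1.   ] F [-0.4 -0.6 -0.2] T [-0.02  0.03 -0.03] w 0.502 q [-0.8   0.55  0.68  1.77 -0.42  0.96 -2.25]
```

View pics/wrist7.png

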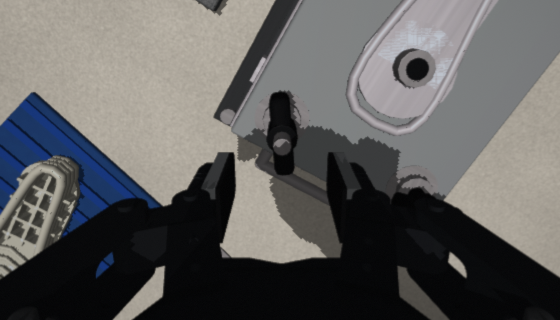

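The far-left bar reads about 4° CCW of the jaws (spring-back on release), so I align to it and grip.

Call:
{"op": "step_arm", "data": {
  "series": "0 0 0.06 0.5 -1.2 -30 0.5;0 0 0 0 0 -31.5 0.5;0 0 0 0 0 0 0.3;0 0 0 0 0 0 0;0 0 0 0 0 0 0;0 0 0 0 0 0 0"
}}

```text
time: 19.35
tool_pos: [586.6, 145.3, 91.9]
eef_rot: [1.688, 0.81, -1.685]
force: [3.9, 0.7, -11.6]
gripper_width: 0.128
```

```bash
python3 st.py
```

```text
t 19.35 tcp [586.59 145.33  91.9 ] jaw -128.65 down [ 0.002 -0.    -1.   ] F [  3.9   0.7 -11.6] T [ 0.1  -0.7   0.16] w 0.128 q [-0.74  0.63  0.62  1.8  -0.47  0.86 -2.15]
```

Call:
{"op": "step_arm", "data": {
  "series": "0 0 -0.04 0 0 -0.08 0;0 0 0 0 0 0 0"
}}

```text
time: 19.52
tool_pos: [586.6, 145.4, 91.9]
eef_rot: [1.714, 0.781, -1.711]
force: [2.6, -0.3, -8.9]
gripper_width: 0.126
```

```bash
python3 st.py
```

```text
t 19.52 tcp [586.62 145.35  91.89] jaw -130.92 down [ 0.002 -0.001 -1.   ] F [ 2.6 -0.3 -8.9] T [-0.07 -0.67  0.67] w 0.126 q [-0.75  0.63  0.63  1.8  -0.48  0.86 -2.18]
```

Call:
{"op": "step_arm", "data": {
  "series": "0 0 -0.02 0 0 -0.04 0;0 0 -0.025 0 0 -0.04 0;0 0 0 0 0 0 0"
}}

```text
time: 19.77
tool_pos: [586.6, 145.4, 91.8]
eef_rot: [1.744, 0.748, -1.741]
force: [2.9, -2.4, -4.2]
gripper_width: 0.125
```

```bash
python3 st.py
```

```text
t 19.77 tcp [586.63 145.39  91.81] jaw -133.49 down [ 0.002 -0.001 -1.   ] F [ 2.9 -2.4 -4.2] T [-0.31 -0.66  1.22] w 0.125 q [-0.76  0.64  0.64  1.8  -0.49  0.86 -2.22]
```

Far-left is still tight at 1.2 N m. Near-left is next.

Call:
{"op": "step_arm", "data": {
  "series": "0 0 0 0 0 0 0.5;0 0 0 0 0 0 0.5;0 0 0 0 0 0 0.5;0 0 0 0 0 30 0.5;0 0 0 0 0 31 0.5;0 0 0.12 -9.5 -3.2 0 0.5;0 0 0.12 -9.5 -3.2 0 0.5;0 0 0.12 -9.5 -3.2 0 0.5"
}}

```text
time: 20.43
tool_pos: [557.3, 136.2, 153.0]
eef_rot: [1.495, 0.997, -1.492]
force: [-0.4, 0.7, 0.0]
gripper_width: 0.496
```

Call:
{"op": "step_arm", "data": {
  "series": "0 0 0.12 -9.5 -3.2 0 0.5;0 0 0.12 -9.5 -3.2 0 0.5;0 0 0.12 -9.5 -3.2 0 0.5;0 0 0.12 -9.5 -3.2 0 0.5;0 0 0.12 -9.5 -3.2 0 0.5;0 0 0.12 -9.5 -3.2 0 0.5;0 0 0.12 -9.5 -3.2 0 0.5;0 0 0.12 -9.5 -3.2 0 0.5"
}}

```text
time: 21.1
tool_pos: [480.7, 110.3, 152.4]
eef_rot: [0.784, 1.425, -0.783]
force: [-0.8, -0.5, 0.5]
gripper_width: 0.499
```

Call:
{"op": "step_arm", "data": {
  "series": "0 0 0 0 0 0 0.5;0 0 0 0 0 0 0.5;0 0 0 0 0 0 0.5"
}}

```text
time: 21.35
tool_pos: [482.0, 110.7, 152.4]
eef_rot: [0.791, 1.422, -0.789]
force: [-0.2, 0.1, 0.9]
gripper_width: 0.501
```

```bash
python3 st.py;python3 - <<'E'
from h import *
im,d=r.grab_frame('wrist');save('wrist8',im[100:420])
E
```

```text
t 21.35 tcp [482.   110.75 152.38] jaw -58.08 down [ 0.001  0.001 -1.   ] F [-0.2  0.1  0.9] T [ 0.03 -0.05 -0.06] w 0.501 q [-0.65  0.31  0.43  2.03 -0.18  0.83 -1.13]
```

View pics/wrist8.png

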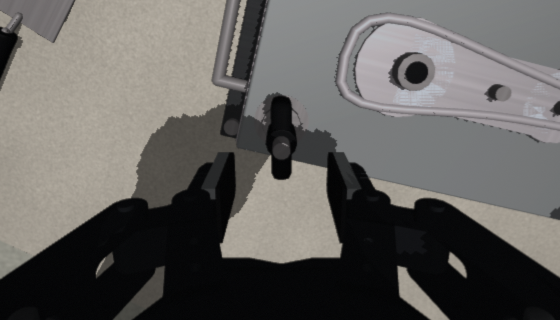

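Near-left is aligned at column 281.

Call:
{"op": "step_arm", "data": {
  "series": "0 0 0 0 0 -30 0.5;0 0 0 0 0 -30 0.5;0 0 0 0 0 0 0.3;0 0 0 0 0 0 0;0 0 0 0 0 0 0;0 0 0 0 0 0 0"
}}

```text
time: 21.9
tool_pos: [481.5, 110.2, 92.5]
eef_rot: [0.787, 1.423, -0.787]
force: [1.0, -1.8, -8.7]
gripper_width: 0.124
```

```bash
python3 st.py
```

```text
t 21.9 tcp [481.52 110.24  92.5 ] jaw -57.9 down [ 0.001 -0.    -1.   ] F [ 1.  -1.8 -8.7] T [-0.2  -0.18 -0.01] w 0.124 q [-0.61  0.41  0.39  2.07 -0.24  0.7  -1.07]
```

Call:
{"op": "step_arm", "data": {
  "series": "0 0 -0.1 0 0 -0.22 0;0 0 -0.1 0 0 -0.22 0;0 0 -0.1 0 0 -0.22 0;0 0 -0.1 0 0 -0.22 0;0 0 -0.1 0 0 -0.22 0;0 0 -0.1 0 0 -0.22 0;0 0 -0.1 0 0 -0.22 0"
}}

```text
time: 22.48
tool_pos: [481.4, 110.8, 91.0]
eef_rot: [1.315, 1.138, -1.313]
force: [0.7, -0.8, -9.4]
gripper_width: 0.128
```

```bash
python3 st.py
```

```text
t 22.48 tcp [481.42 110.77  90.98] jaw -98.22 down [ 0.001  0.    -1.   ] F [ 0.7 -0.8 -9.4] T [-0.02 -0.15  0.14] w 0.128 q [-0.75  0.45  0.56  2.07 -0.36  0.71 -1.66]
```

Call:
{"op": "step_arm", "data": {
  "series": "0 0 -0.05 0 0 -0.11 0;0 0 -0.05 0 0 -0.11 0"
}}

```text
time: 22.65
tool_pos: [481.4, 110.9, 90.8]
eef_rot: [1.385, 1.085, -1.383]
force: [-0.1, 0.4, -8.1]
gripper_width: 0.129
```

```bash
python3 st.py
```

```text
t 22.65 tcp [481.45 110.86  90.83] jaw -103.8 down [ 0.001  0.    -1.   ] F [-0.1  0.4 -8.1] T [-0.1  -0.17  0.16] w 0.129 q [-0.77  0.45  0.59  2.08 -0.38  0.72 -1.75]
```

0.80 rad so far. Small steps from here.

Call:
{"op": "step_arm", "data": {
  "series": "0 0 -0.03 0 0 -0.07 0;0 0 -0.03 0 0 -0.07 0"
}}

```text
time: 22.82
tool_pos: [481.5, 110.9, 90.6]
eef_rot: [1.427, 1.052, -1.426]
force: [1.1, -0.8, -6.4]
gripper_width: 0.129
```

```bash
python3 st.py
```

```text
t 22.82 tcp [481.46 110.88  90.62] jaw -107.18 down [ 0.001  0.001 -1.   ] F [ 1.1 -0.8 -6.4] T [-0.02 -0.03  0.25] w 0.129 q [-0.78  0.46  0.6   2.08 -0.39  0.72 -1.79]
```

Call:
{"op": "step_arm", "data": {
  "series": "0 0 -0.03 0 0 -0.07 0;0 0 -0.03 0 0 -0.07 0"
}}

```text
time: 22.98
tool_pos: [481.5, 110.9, 90.4]
eef_rot: [1.471, 1.017, -1.469]
force: [-0.2, 0.2, -1.8]
gripper_width: 0.129
```

```bash
python3 st.py
```

```text
t 22.98 tcp [481.49 110.93  90.45] jaw -110.67 down [ 0.001  0.001 -1.   ] F [-0.2  0.2 -1.8] T [0.09 0.15 0.18] w 0.129 q [-0.79  0.46  0.62  2.08 -0.4   0.72 -1.84]
```

Call:
{"op": "step_arm", "data": {
  "series": "0 0 -0.03 0 0 -0.07 0;0 0 -0.03 0 0 -0.07 0"
}}

```text
time: 23.15
tool_pos: [481.5, 111.0, 90.3]
eef_rot: [1.513, 0.98, -1.512]
force: [-1.4, 0.9, 1.9]
gripper_width: 0.129
```

```bash
python3 st.py
```

```text
t 23.15 tcp [481.54 110.95  90.27] jaw -114.15 down [ 0.001  0.001 -1.   ] F [-1.4  0.9  1.9] T [0.17 0.4  0.18] w 0.129 q [-0.8   0.46  0.63  2.08 -0.41  0.72 -1.89]
```

0.98 rad so far.

Call:
{"op": "step_arm", "data": {
  "series": "0 0 -0.03 0 0 -0.07 0;0 0 -0.03 0 0 -0.07 0"
}}

```text
time: 23.32
tool_pos: [481.6, 111.0, 90.1]
eef_rot: [1.555, 0.942, -1.554]
force: [-2.3, 1.4, 4.4]
gripper_width: 0.128
```

```bash
python3 st.py
```

```text
t 23.32 tcp [481.56 111.03  90.1 ] jaw -117.59 down [ 0.001  0.001 -1.   ] F [-2.3  1.4  4.4] T [0.26 0.47 0.17] w 0.128 q [-0.81  0.47  0.65  2.08 -0.42  0.73 -1.94]
```

Call:
{"op": "step_arm", "data": {
  "series": "0 0 -0.03 0 0 -0.07 0;0 0 -0.03 0 0 -0.07 0"
}}

```text
time: 23.48
tool_pos: [481.6, 111.1, 90.0]
eef_rot: [1.597, 0.903, -1.595]
force: [-2.2, 2.0, 5.9]
gripper_width: 0.132
```

```bash
python3 st.py
```

```text
t 23.48 tcp [481.57 111.06  89.98] jaw -121.02 down [ 0.001  0.001 -1.   ] F [-2.2  2.   5.9] T [0.36 0.55 0.25] w 0.132 q [-0.82  0.47  0.66  2.08 -0.44  0.73 -1.99]
```

Call:
{"op": "step_arm", "data": {
  "series": "0 0 -0.03 0 0 -0.07 0;0 0 -0.03 0 0 -0.07 0"
}}

```text
time: 23.65
tool_pos: [481.6, 111.1, 89.9]
eef_rot: [1.638, 0.863, -1.636]
force: [-2.7, 1.0, 7.6]
gripper_width: 0.129
```

```bash
python3 st.py
```

```text
t 23.65 tcp [481.65 111.1   89.93] jaw -124.43 down [ 0.001  0.001 -1.   ] F [-2.7  1.   7.6] T [0.28 0.64 0.61] w 0.129 q [-0.83  0.48  0.68  2.08 -0.45  0.73 -2.04]
```

Torque is rising at 0.61 N m.

Call:
{"op": "step_arm", "data": {
  "series": "0 0 -0.02 0 0 -0.04 0;0 0 -0.025 0 0 -0.04 0;0 0 0 0 0 0 0"
}}

```text
time: 23.9
tool_pos: [481.6, 111.1, 89.9]
eef_rot: [1.666, 0.833, -1.665]
force: [-3.0, 0.2, 8.3]
gripper_width: 0.132
```

```bash
python3 st.py
```

```text
t 23.9 tcp [481.62 111.12  89.91] jaw -126.86 down [ 0.001  0.    -1.   ] F [-3.   0.2  8.3] T [0.11 0.67 1.14] w 0.132 q [-0.84  0.48  0.69  2.08 -0.45  0.73 -2.08]
```

Near-left is tight at 1.14 N m. Now to far-right.

Call:
{"op": "step_arm", "data": {
  "series": "0 0 0 0 0 0 0.5;0 0 0 0 0 0 0.5;0 0 0 0 0 0 0.5;0 0 0 0 0 31 0.5;0 0 0 0 0 32 0.5;0 0 0.1215 18 -18.9 0 0.5;0 0 0.1215 18 -18.9 0 0.5;0 0 0.1215 18 -18.9 0 0.5"
}}

```text
time: 24.57
tool_pos: [536.2, 54.5, 152.9]
eef_rot: [1.408, 1.068, -1.405]
force: [0.2, 0.9, 0.7]
gripper_width: 0.498
```

Call:
{"op": "step_arm", "data": {
  "series": "0 0 0.1215 18 -18.9 0 0.5;0 0 0.1215 18 -18.9 0 0.5;0 0 0.1215 18 -18.9 0 0.5;0 0 0.1215 18 -18.9 0 0.5;0 0 0.1215 18 -18.9 0 0.5;0 0 0.1215 18 -18.9 0 0.5;0 0 0.1215 18 -18.9 0 0.5"
}}

```text
time: 25.15
tool_pos: [661.8, -79.9, 151.7]
eef_rot: [0.775, 1.428, -0.776]
force: [-0.4, 0.6, 0.3]
gripper_width: 0.501
```

Call:
{"op": "step_arm", "data": {
  "series": "0 0 0 0 0 0 0.5;0 0 0 0 0 0 0.5;0 0 0 0 0 0 0.5"
}}

```text
time: 25.4
tool_pos: [660.5, -78.3, 151.5]
eef_rot: [0.781, 1.427, -0.781]
force: [-0.2, 0.9, 0.4]
gripper_width: 0.501
```

```bash
python3 st.py;python3 - <<'E'
from h import *
im,d=r.grab_frame('wrist');save('wrist9',im[100:420])
E
```

```text
t 25.4 tcp [660.48 -78.26 151.51] jaw -57.43 down [-0.001  0.001 -1.   ] F [-0.2  0.9  0.4] T [0.09 0.05 0.07] w 0.501 q [-0.23  0.61  0.45  1.6  -0.3   1.   -0.7 ]
```

View pics/wrist9.png

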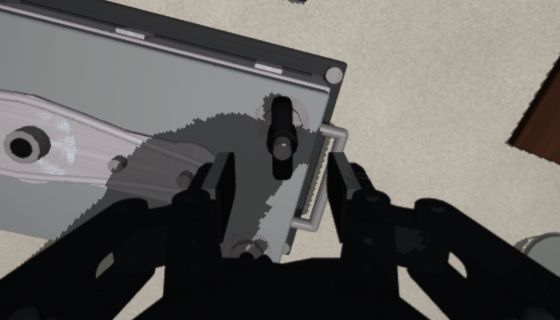

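Far-right is aligned (column 283).

Call:
{"op": "step_arm", "data": {
  "series": "0 0 0 0.8 0.6 -29 0.5;0 0 0 0 0 -29.5 0.5;0 0 0 0 0 0 0.3;0 0 0 0 0 0 0;0 0 0 0 0 0 0;0 0 0 0 0 0 0"
}}

```text
time: 25.95
tool_pos: [662.0, -78.0, 94.2]
eef_rot: [0.779, 1.426, -0.779]
force: [1.8, -1.9, -10.0]
gripper_width: 0.127
```

```bash
python3 st.py
```

```text
t 25.95 tcp [662.05 -77.96  94.16] jaw -57.27 down [ 0.    -0.001 -1.   ] F [  1.8  -1.9 -10. ] T [-0.34 -0.33  0.11] w 0.127 q [-0.22  0.68  0.42  1.63 -0.33  0.91 -0.67]
```

Call:
{"op": "step_arm", "data": {
  "series": "0 0 -0.1 0 0 -0.22 0;0 0 -0.1 0 0 -0.22 0;0 0 -0.1 0 0 -0.22 0;0 0 -0.1 0 0 -0.22 0;0 0 -0.1 0 0 -0.22 0;0 0 -0.1 0 0 -0.22 0;0 0 -0.1 0 0 -0.22 0;0 0 -0.07 0 0 -0.15 0"
}}

```text
time: 26.62
tool_pos: [662.3, -78.9, 92.7]
eef_rot: [1.358, 1.103, -1.358]
force: [0.7, -3.7, -9.9]
gripper_width: 0.131
```

```bash
python3 st.py
```

```text
t 26.62 tcp [662.26 -78.95  92.67] jaw -101.71 down [ 0.001 -0.002 -1.   ] F [ 0.7 -3.7 -9.9] T [-0.7  -0.38  0.23] w 0.131 q [-0.34  0.72  0.6   1.63 -0.48  0.94 -1.33]
```

Call:
{"op": "step_arm", "data": {
  "series": "0 0 -0.03 0 0 -0.07 0;0 0 -0.03 0 0 -0.07 0"
}}

```text
time: 26.78
tool_pos: [662.3, -79.0, 92.6]
eef_rot: [1.398, 1.072, -1.398]
force: [1.7, -4.5, -9.9]
gripper_width: 0.128
```

```bash
python3 st.py
```

```text
t 26.78 tcp [662.26 -79.03  92.56] jaw -104.93 down [ 0.001 -0.002 -1.   ] F [ 1.7 -4.5 -9.9] T [-0.79 -0.34  0.24] w 0.128 q [-0.34  0.73  0.62  1.64 -0.5   0.94 -1.38]
```

0.83 rad so far.

Call:
{"op": "step_arm", "data": {
  "series": "0 0 -0.03 0 0 -0.07 0;0 0 -0.03 0 0 -0.07 0"
}}

```text
time: 26.95
tool_pos: [662.2, -79.1, 92.5]
eef_rot: [1.441, 1.038, -1.441]
force: [1.1, -3.9, -9.9]
gripper_width: 0.123
```

```bash
python3 st.py
```

```text
t 26.95 tcp [662.25 -79.06  92.46] jaw -108.37 down [ 0.001 -0.002 -1.   ] F [ 1.1 -3.9 -9.9] T [-0.83 -0.35  0.16] w 0.123 q [-0.35  0.73  0.63  1.64 -0.51  0.94 -1.43]
```

Call:
{"op": "step_arm", "data": {
  "series": "0 0 -0.03 0 0 -0.07 0;0 0 -0.03 0 0 -0.07 0"
}}

```text
time: 27.12
tool_pos: [662.2, -79.1, 92.4]
eef_rot: [1.483, 1.002, -1.483]
force: [1.4, -4.3, -10.6]
gripper_width: 0.128
```

```bash
python3 st.py
```

```text
t 27.12 tcp [662.2  -79.15  92.35] jaw -111.81 down [ 0.001 -0.002 -1.   ] F [  1.4  -4.3 -10.6] T [-0.82 -0.36  0.26] w 0.128 q [-0.36  0.74  0.65  1.64 -0.52  0.95 -1.48]
```

Call:
{"op": "step_arm", "data": {
  "series": "0 0 -0.03 0 0 -0.07 0;0 0 -0.03 0 0 -0.07 0"
}}

```text
time: 27.28
tool_pos: [662.2, -79.2, 92.2]
eef_rot: [1.525, 0.965, -1.526]
force: [2.7, -4.7, -8.8]
gripper_width: 0.126
```

```bash
python3 st.py
```

```text
t 27.28 tcp [662.17 -79.25  92.24] jaw -115.25 down [ 0.001 -0.002 -1.   ] F [ 2.7 -4.7 -8.8] T [-0.76 -0.22  0.2 ] w 0.126 q [-0.37  0.74  0.66  1.64 -0.53  0.95 -1.53]
```

1.01 rad so far.

Call:
{"op": "step_arm", "data": {
  "series": "0 0 -0.03 0 0 -0.07 0;0 0 -0.03 0 0 -0.07 0"
}}

```text
time: 27.45
tool_pos: [662.2, -79.3, 92.2]
eef_rot: [1.567, 0.927, -1.567]
force: [2.0, -5.3, -8.0]
gripper_width: 0.122
```

```bash
python3 st.py
```

```text
t 27.45 tcp [662.17 -79.29  92.19] jaw -118.66 down [ 0.001 -0.002 -1.   ] F [ 2.  -5.3 -8. ] T [-0.83 -0.21  0.61] w 0.122 q [-0.38  0.75  0.67  1.64 -0.54  0.95 -1.58]
```

Call:
{"op": "step_arm", "data": {
  "series": "0 0 -0.02 0 0 -0.04 0;0 0 -0.025 0 0 -0.04 0;0 0 0 0 0 0 0"
}}

```text
time: 27.7
tool_pos: [662.2, -79.3, 92.2]
eef_rot: [1.596, 0.898, -1.597]
force: [0.4, -5.4, -8.6]
gripper_width: 0.127
```

```bash
python3 st.py
```

```text
t 27.7 tcp [662.17 -79.31  92.17] jaw -121.14 down [ 0.001 -0.002 -1.   ] F [ 0.4 -5.4 -8.6] T [-1.09 -0.05  1.03] w 0.127 q [-0.38  0.75  0.68  1.64 -0.55  0.96 -1.62]
```

All four nuts have reached about 1.1 N m. There is time left, so I re-check the first pair now that all four share the load, near-right first.

Call:
{"op": "step_arm", "data": {
  "series": "0 0 0 0 0 0 0.5;0 0 0 0 0 0 0.5;0 0 0 0 0 0 0.5;0 0 0 0 0 30 0.5;0 0 0 0 0 31 0.5;0 0 0.037 -26 -8.4 0 0.5;0 0 0.037 -26 -8.4 0 0.5;0 0 0.037 -26 -8.4 0 0.5"
}}

```text
time: 28.37
tool_pos: [584.4, -102.6, 153.8]
eef_rot: [1.521, 0.973, -1.515]
force: [-0.4, -0.6, 0.3]
gripper_width: 0.498
```

Call:
{"op": "step_arm", "data": {
  "series": "0 0 0.037 -26 -8.4 0 0.5;0 0 0 0 0 0 0.5;0 0 0 0 0 0 0.5;0 0 0 0 0 0 0.5"
}}

```text
time: 28.7
tool_pos: [559.5, -110.6, 153.3]
eef_rot: [1.497, 0.995, -1.492]
force: [0.7, 0.9, -0.6]
gripper_width: 0.499
```

```bash
python3 st.py;python3 - <<'E'
from h import *
im,d=r.grab_frame('wrist');save('wrist10',im[100:420])
E
```

```text
t 28.7 tcp [ 559.51 -110.61  153.3 ] jaw -112.67 down [ 0.003  0.001 -1.   ] F [ 0.7  0.9 -0.6] T [ 0.   -0.03 -0.07] w 0.499 q [-0.42  0.51  0.74  1.86 -0.42  0.93 -1.45]
```

View pics/wrist10.png

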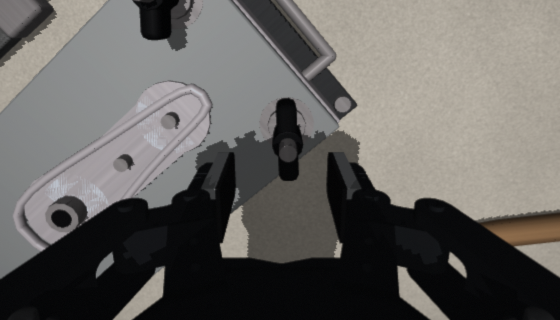

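Call:
{"op": "step_arm", "data": {
  "series": "0 0 0 -1.5 -1.8 -30 0.5;0 0 0 0 0 -30.5 0.5;0 0 0 0 0 0 0.3;0 0 0 0 0 0 0;0 0 0 0 0 0 0;0 0 0 0 0 0 0"
}}

```text
time: 29.25
tool_pos: [556.8, -113.4, 92.2]
eef_rot: [1.494, 0.995, -1.494]
force: [0.5, -0.4, -10.0]
gripper_width: 0.125
```

```bash
python3 st.py
```

```text
t 29.25 tcp [ 556.82 -113.43   92.18] jaw -112.64 down [ 0.    -0.001 -1.   ] F [  0.5  -0.4 -10. ] T [-0.25 -0.14  0.27] w 0.125 q [-0.37  0.59  0.68  1.9  -0.5   0.83 -1.39]
```

Call:
{"op": "step_arm", "data": {
  "series": "0 0 -0.03 0 0 -0.05 0;0 0 0 0 0 0 0"
}}

```text
time: 29.42
tool_pos: [556.8, -113.5, 92.2]
eef_rot: [1.516, 0.975, -1.516]
force: [0.5, -2.9, -8.3]
gripper_width: 0.132
```

```bash
python3 st.py
```

```text
t 29.42 tcp [ 556.85 -113.46   92.18] jaw -114.46 down [ 0.001 -0.001 -1.   ] F [ 0.5 -2.9 -8.3] T [-0.34 -0.1   0.74] w 0.132 q [-0.37  0.6   0.69  1.9  -0.5   0.83 -1.41]
```

Call:
{"op": "step_arm", "data": {
  "series": "0 0 -0.02 0 0 -0.03 0;0 0 -0.015 0 0 -0.03 0;0 0 0 0 0 0 0"
}}

```text
time: 29.67
tool_pos: [556.8, -113.5, 92.1]
eef_rot: [1.54, 0.954, -1.54]
force: [-0.3, -2.5, -4.8]
gripper_width: 0.132
```

```bash
python3 st.py
```

```text
t 29.67 tcp [ 556.83 -113.47   92.12] jaw -116.41 down [ 0.001 -0.001 -1.   ] F [-0.3 -2.5 -4.8] T [-0.43  0.05  1.  ] w 0.132 q [-0.38  0.6   0.7   1.9  -0.51  0.83 -1.44]
```

Near-right holds at 1.0 N m. Far-left once more.

Call:
{"op": "step_arm", "data": {
  "series": "0 0 0 0 0 0 0.5;0 0 0 0 0 0 0.5;0 0 0 0 0 0 0.5;0 0 0 0 0 30 0.5;0 0 0 0 0 31 0.5;0 0 -0.0327 4.2 37 0 0.5;0 0 -0.0327 4.2 37 0 0.5;0 0 -0.0327 4.2 37 0 0.5"
}}

```text
time: 30.33
tool_pos: [570.2, -1.5, 154.3]
eef_rot: [1.614, 0.887, -1.608]
force: [0.2, 0.2, -0.8]
gripper_width: 0.5
```

Call:
{"op": "step_arm", "data": {
  "series": "0 0 -0.0327 4.2 37 0 0.5;0 0 -0.0327 4.2 37 0 0.5;0 0 -0.0327 4.2 37 0 0.5;0 0 -0.0327 4.2 37 0 0.5;0 0 0 0 0 0 0.5;0 0 0 0 0 0 0.5;0 0 0 0 0 0 0.5"
}}

```text
time: 30.92
tool_pos: [586.1, 145.7, 153.0]
eef_rot: [1.697, 0.8, -1.696]
force: [-0.1, -0.1, -0.0]
gripper_width: 0.5
```

```bash
python3 st.py;python3 - <<'E'
from h import *
im,d=r.grab_frame('wrist');save('wrist11',im[100:420])
E
```

```text
t 30.92 tcp [586.06 145.66 152.96] jaw -129.49 down [ 0.001 -0.    -1.   ] F [-0.1 -0.1 -0. ] T [-0.01 -0.03 -0.03] w 0.5 q [-0.86  0.59  0.78  1.77 -0.49  0.99 -2.14]
```

View pics/wrist11.png

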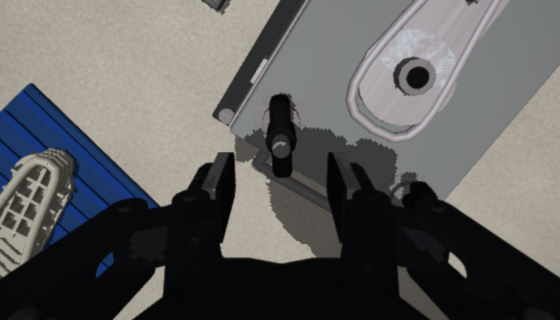

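The far-left bar is aligned, so I grip and test it.

Call:
{"op": "step_arm", "data": {
  "series": "0 0 0 0 0 -30 0.5;0 0 0 0 0 -31 0.5;0 0 0 0 0 0 0.3;0 0 0 0 0 0 0;0 0 0 0 0 0 0;0 0 0 0 0 0 0"
}}

```text
time: 31.47
tool_pos: [586.8, 145.2, 92.4]
eef_rot: [1.698, 0.798, -1.695]
force: [3.4, 0.6, -12.4]
gripper_width: 0.129
```

Call:
{"op": "step_arm", "data": {
  "series": "0 0 -0.03 0 0 -0.05 0;0 0 0 0 0 0 0"
}}

```text
time: 31.63
tool_pos: [586.7, 145.2, 92.4]
eef_rot: [1.718, 0.776, -1.715]
force: [3.9, -0.2, -9.7]
gripper_width: 0.132
```

```bash
python3 st.py
```

```text
t 31.63 tcp [586.73 145.22  92.38] jaw -131.25 down [ 0.002 -0.001 -1.   ] F [ 3.9 -0.2 -9.7] T [-0.1  -0.73  0.6 ] w 0.132 q [-0.82  0.67  0.73  1.81 -0.56  0.89 -2.12]
```

Call:
{"op": "step_arm", "data": {
  "series": "0 0 -0.02 0 0 -0.03 0;0 0 -0.025 0 0 -0.03 0;0 0 0 0 0 0 0"
}}

```text
time: 31.88
tool_pos: [586.7, 145.3, 92.3]
eef_rot: [1.748, 0.743, -1.745]
force: [2.5, -1.8, -4.5]
gripper_width: 0.128
```

```bash
python3 st.py
```

```text
t 31.88 tcp [586.75 145.25  92.34] jaw -133.85 down [ 0.002 -0.001 -1.   ] F [ 2.5 -1.8 -4.5] T [-0.39 -0.65  1.09] w 0.128 q [-0.83  0.67  0.74  1.81 -0.57  0.89 -2.16]
```

Far-left holds at 1.1 N m. I release, lift clear and make a final check of plate height and tilt.

Call:
{"op": "step_arm", "data": {
  "series": "0 0 0 0 0 0 0.5;0 0 0 0 0 0 0.5;0 0 0 0 0 0 0.5;0 0 0 0 0 30 0.5;0 0 0 0 0 35 0.5;0 0 0.1 0 -25 30 0.5;0 0 0.1 0 -25 30 0.5;0 0 0.1 0 -25 30 0.5"
}}

```text
time: 32.55
tool_pos: [585.6, 70.3, 248.5]
eef_rot: [1.54, 0.956, -1.539]
force: [0.8, 0.3, -0.3]
gripper_width: 0.507
```

Call:
{"op": "step_arm", "data": {
  "series": "0 0 0.12 0 -10 20 0.6;0 0 0.12 0 -10 15 0.8;0 0 0.12 0 0 0 1;0 0 0.12 0 0 0 1;0 0 0.12 0 0 0 1;0 0 0 0 0 0 1;0 0 0 0 0 0 1;0 0 0 0 0 0 1"
}}

```text
time: 33.22
tool_pos: [585.8, 50.7, 281.7]
eef_rot: [1.112, 1.269, -1.112]
force: [0.6, -0.4, -0.3]
gripper_width: 0.998
```

```bash
python3 st.py
python3 - <<'E'
from nuts import *
cal=r.calibration('wrist');im,d=r.grab_frame('wrist');save('wrist12',im)
cal0=np.load('wrist1cal.npy',allow_pickle=True).item();d0=np.load('wrist1.npy')
for dd,cc in((d0,cal0),(d,cal)):
    P,ok=cloud(dd,cc); L=(P[:,:2]-[572,16.9])@np.array([[np.cos(yaw),-np.sin(yaw)],[np.sin(yaw),np.cos(yaw)]])
    m=ok&(P[:,2]>68)&(P[:,2]<90)&(abs(L[:,0])<75)&(abs(L[:,0])>45)&(abs(L[:,1])<95)
    A=np.c_[L[m],np.ones(m.sum())];zz=P[m,2];k=np.linalg.lstsq(A,zz,rcond=None)[0]
    e=abs(A@k-zz)<2;k=np.linalg.lstsq(A[e],zz[e],rcond=None)[0];print('plate z at centre %.2f slope x %.4f y %.4f n %d'%(k[2],k[0],k[1],e.sum()))
im,_=r.grab_frame('scene');save('scene12',im)
E
```

```text
t 33.22 tcp [585.79  50.65 281.7 ] jaw -82.48 down [ 0.  0. -1.] F [ 0.6 -0.4 -0.3] T [ 0.04  0.03 -0.05] w 0.998 q [-0.68  0.37  0.71  1.69 -0.26  1.18 -1.34]
plate z at centre 79.06 slope x 0.0011 y 0.0006 n 9601
plate z at centre 76.73 slope x 0.0011 y 0.0008 n 9381
```

View pics/wrist12.png

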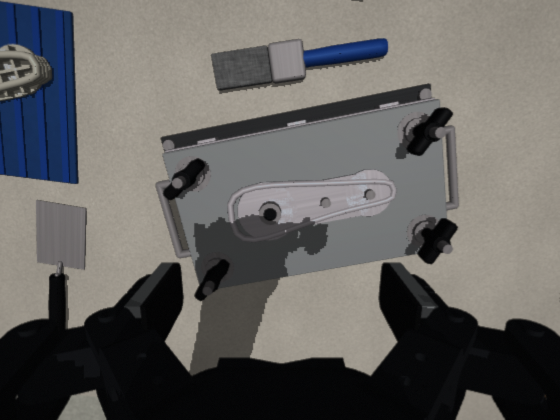

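View pics/scene12.png

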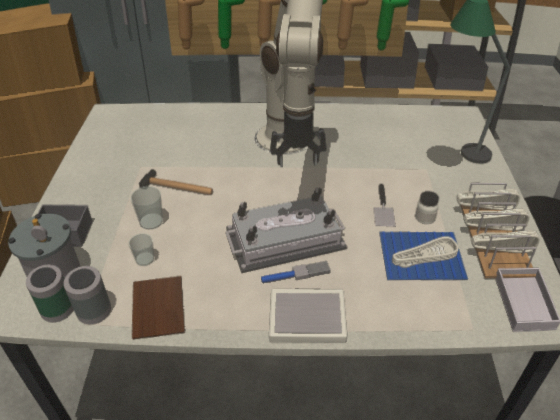

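The plate sank 2.3 mm (2.2 mm expected). It is flat, the bystanders have not moved and the arm is clear, so I hand in.

```bash
python3 -c "
from cell import r
print(r.sign_off())"
```

```text
the job is handed in; nothing more can be done
None
```

The cover plate is down on the frame with all four nuts tight, and I handed the job in at about 33 s. No verdict was reported.

- **First round:** each nut got a first bite of about 40°, in the order near-left, far-right, near-right, far-left.
- **Second round:** I tightened far-left, near-right, near-left and far-right in that order. Each went to 1.0–1.2 N m with the torque read at rest, inside the 0.5–1.5 N m range.
- **Re-checks:** I gripped far-left again after near-right was tight, then both again once all four were tight. They still held: far-left 1.1 N m, near-right 1.0 N m. I did not re-grip near-left or far-right.
- **Plate:** by wrist depth it sank from 79.06 to 76.73 mm, a drop of 2.3 mm against the 2.2 mm expected. Its slope matched the start within 0.0002, so it ended as level as it began.
- **Surroundings:** by eye in the last picture, the bystanders stand where they were. The arm was clear of everything.

No check failed or disagreed. The nuts' contact forces could not be measured directly; I judged tightness from torque alone.

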